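# Find the loose duct cover and push it open

### The job

One of the four covers on the grey service duct has come off its latch. Going from left to right, press every cover on its black rubber pad with your fingertips to find the one that rocks; when all four have been tried, push that one down by its pad side until it is fully open, then draw back and leave it open. Only press and push on the robot's side of the hinge lines: do not touch the covers behind them, and pick up or shift none of the things lying about.

Things in the scene. Friction and masses are not known exactly. Their poses are not given: they have to be found in the camera images.
- duct: Grey sheet-metal service duct fixed on the bench, 140 mm (its x, away from the robot) x 404 mm (its y, to the left) x 80 mm high. Origin at the centre of its underside. In its top lie four identical flush covers in a row along y, 84 mm apart. Three are latched from inside, one is loose; which one differs from run to run and cannot be seen.
- cover_1: Cover 1 from the robot's left: aluminium plate 100 (x) x 78 (y) x 5 mm, top 80 mm above the bench when shut. Origin on its hinge line, mid-width, 2.5 mm below the top face; x away from the robot, y left along the hinge, z out of the top face. Hinge (thin dark line) 65 mm from the robot-side edge, 35 mm from the far edge. Flat black rubber pad, 28 mm across, 40 mm from the hinge (x = -40).
- cover_2: Cover 2 from the robot's left: aluminium plate 100 (x) x 78 (y) x 5 mm, top 80 mm above the bench when shut. Origin on its hinge line, mid-width, 2.5 mm below the top face; x away from the robot, y left along the hinge, z out of the top face. Hinge (thin dark line) 65 mm from the robot-side edge, 35 mm from the far edge. Flat black rubber pad, 28 mm across, 40 mm from the hinge (x = -40).
- cover_3: Cover 3 from the robot's left: aluminium plate 100 (x) x 78 (y) x 5 mm, top 80 mm above the bench when shut. Origin on its hinge line, mid-width, 2.5 mm below the top face; x away from the robot, y left along the hinge, z out of the top face. Hinge (thin dark line) 65 mm from the robot-side edge, 35 mm from the far edge. Flat black rubber pad, 28 mm across, 40 mm from the hinge (x = -40).
- cover_4: Cover 4 from the robot's left: aluminium plate 100 (x) x 78 (y) x 5 mm, top 80 mm above the bench when shut. Origin on its hinge line, mid-width, 2.5 mm below the top face; x away from the robot, y left along the hinge, z out of the top face. Hinge (thin dark line) 65 mm from the robot-side edge, 35 mm from the far edge. Flat black rubber pad, 28 mm across, 40 mm from the hinge (x = -40).
- duct_back (a point): Point on the middle of the duct's far top edge (x = 70, y = 0, z = 80 mm in the duct's frame). How the covers behave: a latched cover is firm (gives under 2 mm). The one loose cover turns under about 2 N at its pad, pad side down and the part behind its hinge up, no spring, stays where left, stops at 1.0 rad (other way 0.06); the duct below it is free for its whole swing.
- black_tape: roll of black tape lying to the left of the duct, 62x60x19 mm; a bystander. Origin at the middle of its underside.
- grey_elbow: grey pipe elbow to the right of the duct, 57x57x30 mm; a bystander. Origin at the middle of its underside.
- bolt: bolt with nut lying to the left of the duct, 25x81x25 mm; a bystander. Origin at the middle of its underside.
- connector: white connector block, 32x50x42 mm, standing on the duct's left end deck; a bystander. Origin at the middle of its underside.

How it is judged:
On the way, in this order (a step that is already met when the one before it is completed fails the run):
1. the first cover from the left is pressed with the fingertips (over 1 N), no cover being open yet (contact force between the fingers and cover_1 above 1 N and angle between each of cover_1, cover_2, cover_3, cover_4's own z axis and vertical below 0.6 rad), for 0.04 s.
2. the second cover from the left is pressed with the fingertips (over 1 N), no cover being open yet (contact force between the fingers and cover_2 above 1 N and angle between each of cover_1, cover_2, cover_3, cover_4's own z axis and vertical below 0.6 rad), for 0.04 s.
3. the third cover from the left is pressed with the fingertips (over 1 N), no cover being open yet (contact force between the fingers and cover_3 above 1 N and angle between each of cover_1, cover_2, cover_3, cover_4's own z axis and vertical below 0.6 rad), for 0.04 s.
4. the fourth cover from the left is pressed with the fingertips (over 1 N), no cover being open yet (contact force between the fingers and cover_4 above 1 N and angle between each of cover_1, cover_2, cover_3, cover_4's own z axis and vertical below 0.6 rad), for 0.04 s.
5. the loose cover is pushed open (angle between any of cover_1, cover_2, cover_3, cover_4's own z axis and vertical above 0.85 rad), for 0.1 s.
At the end, for the whole second after the job is handed in: one cover stands open by more than 0.85 rad (49 degrees; its stop is at 57) and is at rest, and the three others lie shut within 0.08 rad (((angle between cover_1's own z axis and vertical above 0.85 rad and angle between each of cover_2, cover_3, cover_4's own z axis and vertical below 0.08 rad) or (angle between cover_2's own z axis and vertical above 0.85 rad and angle between each of cover_1, cover_3, cover_4's own z axis and vertical below 0.08 rad) or (angle between cover_3's own z axis and vertical above 0.85 rad and angle between each of cover_1, cover_2, cover_4's own z axis and vertical below 0.08 rad) or (angle between cover_4's own z axis and vertical above 0.85 rad and angle between each of cover_1, cover_2, cover_3's own z axis and vertical below 0.08 rad)) and angular speed of each of cover_1, cover_2, cover_3, cover_4 below 0.1 rad/s); the robot touches nothing.
It fails at once if the fingers touch a cover behind its hinge line (over 1 N) (contact force between the fingers and tail_1 above 1 N or contact force between the fingers and tail_2 above 1 N or contact force between the fingers and tail_3 above 1 N or contact force between the fingers and tail_4 above 1 N).
It fails at once if a thing lying about is shifted or lifted by more than 15 mm (distance of any of black_tape, grey_elbow, bolt, connector from where it was at the start of the episode above 0.015 m).
It also fails if it takes over 48 s, if anything falls off the work surface, if the arm or the gripper's body presses on something with over 40 N, if the wrist force passes 120 N, or if a joint passes its speed limit or range.

### The arm

A 6-joint arm with a two-finger parallel gripper is mounted at the origin on a cart in front of the work surface, level with it; the furniture and walls round the work are solid. World frame = base frame: x ahead of the robot, y to its left, z up, the work surface at z = 0. Lengths are in m, angles in rad, forces in N, time in s.
With the tool pointing down it reaches from about 0.35 to 0.775 m from the base axis. Payload 5.5 kg.
Tool frame: the origin (TCP) lies at the very end of the fingers, on their centre line; the grasp point (between the pads) lies 19 mm behind it (env.grip_depth is the distance from the TCP to the grasp point, in m); z points along the fingers, y is the direction in which the jaws open and shut (so a half turn about z gives the same grasp; the last joint's range is limited). The gripper opens to 85 mm and grips with 20 to 120 N. Pads are 22 mm wide; open, the fingers measure 114 mm over their backs; the gripper's body (76 mm by 85 mm) begins 54 mm behind the grasp point. The pads swing forward as they close: fully open they stand 13 mm farther back than shut.
Start: joints at [1.056, 0.313, 0.046, 1.304, 0, 1.431], TCP at [0.211, 0.535, 0.231] pointing down, gripper open.
Joint ranges: [-2.76, 2.76], [-0.86, 1.69], [-1.03, 1.26], [-2.2, 2.34], [-1.47, 1.5], [-3.14, 3.14]. Speed limits (rad/s): [2.57, 2.57, 3.14, 3.14, 3.14, 3.14].

### API

Orientations are given as a unit quaternion [w, x, y, z].
In Python, from workcell import env gives the robot as it stands.
- The arm moves only by the tool step_arm, never from a script. Its argument "series" is a list of rows, each a list of 3 entries, a list of its own where there are three numbers: the shift along the world's x, y, z in cm, then the turn about the world's z in rad, then the closure in counts, from 0 (fully open) to 255 (shut). A call has 1 to 5 rows; each row is the pose to reach, as a shift and turn from the pose measured when the call began; what a row does not reach only later rows make up. A row lasts 1/8 s, in which the tool goes at most 62.5 mm and 10.7 degrees, less where a joint would pass 70% of its speed; a pose out of reach is approached as far as the arm can. A call with a gripper value outside its range is refused whole. The fingers move at their own pace and stop on an object; "newtons" is the grip in N (left out, the last holds). Time passes only in rows, so rows that repeat a pose let the fingers close. It gives the time, the measured TCP pose, the force and the opening at its end, in the units of the state.
- env.get_state(): the state, without advancing time (a new reading comes with each control period).
- env.read_camera(name): name is "scene" or "top"; returns a dict with "frame" (420x560x3 uint8, red, green, blue), "vertical_fov" (degrees; the focal length in pixels is half the picture's height over the tangent of half this angle, whatever the lens; pixels are square), "cx", "cy" (the principal point, pixels), "dist_coeffs" ([k1, k2, p1, p2, k3] as OpenCV has them; the pictures are not rectified), "camera_from_world" (4x4, takes a point from world to camera coordinates). Camera axes: x right, y down, z forward; pixel columns grow to the right and rows downward; lengths in m; the calibration is good to about 2 mm. A picture is of the moment at which its call begins. There is no depth.
- env.hand_in(): hands the job in, once; it reports no verdict.
The state is a dict: "clock": time; "joint_pos": joint angles; "qvel": joint speeds; "tau": joint torques, N m; "tcp_pos": TCP position; "orientation": TCP orientation; "wrist_force": force on the tool from outside, world axes, zero at the start; "ft_torque": the same for the moment, N m; "finger_gap": finger opening in m.
Only numpy, scipy, OpenCV 4.12 (cv2) and the standard library are available. Lean on these libraries where they do the work, as an engineer would, in place of code of your own. Each camera call takes 0.05 s, during which the arm holds its last target.

## Working session

There is one attempt and no reset: what is moved stays moved. The work goes in short steps, Python scripts to look and compute and a tool call to move; the robot and the scene stay as the last step left them, time stands still between calls to the robot, and variables do not carry over. Pictures are saved under pics/ and viewed, and the job is handed in when it is done.

Besides the shell and the picture viewer there is one more tool, called as a command line: name --argument value ..., lists and objects as JSON in quotes. step_arm: Moves the arm, as the interface text tells. Its arguments: {"type":"object","properties":{"series":{"type":"array"},"newtons":{"type":"number"}},"required":["series"]}

```bash
mkdir -p pics; python3 - <<'E'
from workcell import env
import cv2,numpy as np
for n in("scene","top"):
    c=env.read_camera(n); cv2.imwrite(f"pics/{n}0.png",c["frame"][:,:,::-1])
    print(n,c["vertical_fov"],c["cx"],c["cy"],c["dist_coeffs"]);print(np.round(c["camera_from_world"],4))
s=env.get_state();print(s)
E
```

```text
scene 50.670718728563806 276.91623256372327 217.58444025489962 [-0.09168217  0.          0.          0.          0.        ]
[[ 0.7211 -0.6926 -0.0188 -0.395 ]
 [-0.4158 -0.4109 -0.8113  0.2617]
 [ 0.5542  0.5929 -0.5843  1.0182]
 [ 0.      0.      0.      1.    ]]
top 49.03012668194908 275.8199121407318 213.06328854089313 [0.00286669 0.         0.         0.         0.        ]
[[-0.0183 -0.9998 -0.0049 -0.0332]
 [-0.9898  0.0188 -0.1415  0.5212]
 [ 0.1415  0.0022 -0.9899  1.2732]
 [ 0.      0.      0.      1.    ]]
{'clock': 0.1, 'joint_pos': array([1.05640216e+00, 3.13906452e-01, 4.50858976e-02, 1.30361207e+00,
       1.27234090e-05, 1.43120435e+00]), 'qvel': array([-0.00023743, -0.00259787,  0.0014032 ,  0.00089195,  0.00059289,
        0.00072448]), 'tau': array([ 3.54047923e-03, -4.81726313e+01,  2.99242991e+01,  1.27356540e-02,
       -7.28108535e-05, -2.23484795e-05]), 'tcp_pos': array([0.21027189, 0.53467604, 0.23050604]), 'orientation': array([-2.68811667e-04,  1.86306066e-01,  9.82491415e-01, -7.72754346e-04]), 'wrist_force': array([0.60425669, 0.27281994, 0.31655916]), 'ft_torque': array([ 0.04408684, -0.00517078,  0.00294224]), 'finger_gap': 0.08541770893863829}
```

View pics/scene0.png

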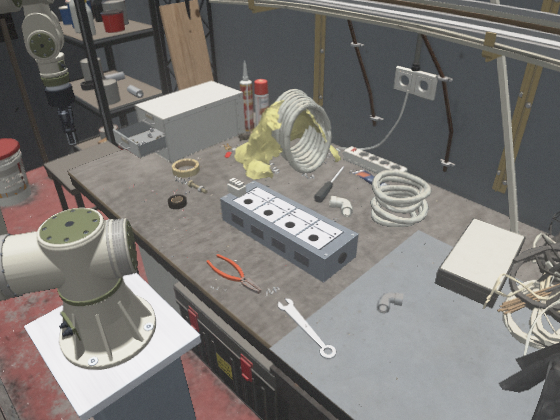

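View pics/top0.png

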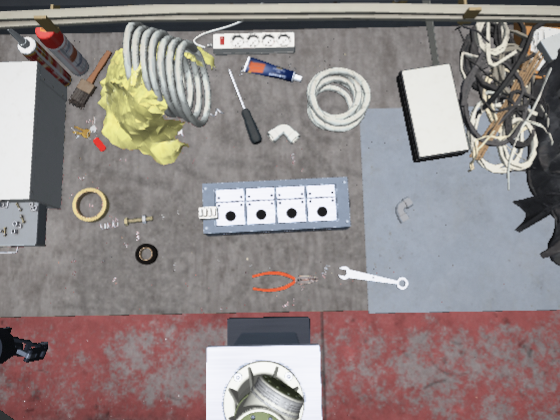

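The top view shows the duct spanning columns 203–350. Its four pads are at about (231,216), (261,214), (292,213) and (322,211), and the white connector is on the left deck at (207,213). In the scene view the pads run from (249,205) to (314,238).

```bash
cat > h.py <<'E'
from workcell import env
import cv2,numpy as np
def K(c):
    f=c["frame"].shape[0]/2/np.tan(np.radians(c["vertical_fov"])/2)
    return np.array([[f,0,c["cx"]],[0,f,c["cy"]],[0,0,1]])
def cast(c,px,z):
    u=cv2.undistortPoints(np.array(px,float).reshape(-1,1,2),K(c),np.array(c["dist_coeffs"])).reshape(-1,2)
    T=c["camera_from_world"];R=T[:3,:3];o=-R.T@T[:3,3]
    d=np.c_[u,np.ones(len(u))]@R
    return o+d*((z-o[2])/d[:,2])[:,None]
def blobs(c,roi,th=50):
    g=cv2.cvtColor(c["frame"],cv2.COLOR_RGB2GRAY);x0,x1,y0,y1=roi
    n,l,s,ce=cv2.connectedComponentsWithStats((g[y0:y1,x0:x1]<th).astype(np.uint8))
    return [(ce[i]+[x0,y0],s[i,4]) for i in range(1,n) if s[i,4]>25]
E
python3 - <<'E'
from h import *
for n,roi in(("top",(215,340,190,230)),("scene",(232,335,190,250))):
    c=env.read_camera(n)
    for p,a in blobs(c,roi): print(n,p.round(1),a,cast(c,[p],.08).round(4))
    im=c["frame"][:,:,::-1]
    r=(195,360,170,245) if n=="top" else (210,370,175,285)
    cv2.imwrite(f"pics/{n}z.png",cv2.resize(im[r[2]:r[3],r[0]:r[1]],None,fx=4.5,fy=4.5,interpolation=2))
E
```

```text
top [291.5 212.6] 53 [[ 0.5149 -0.0861  0.08  ]]
top [321.8 211.3] 53 [[ 0.5169 -0.1696  0.08  ]]
top [260.8 214.1] 55 [[ 0.5121 -0.0017  0.08  ]]
top [230.3 215.6] 55 [[0.5097 0.0821 0.08  ]]
```

View pics/topz.png

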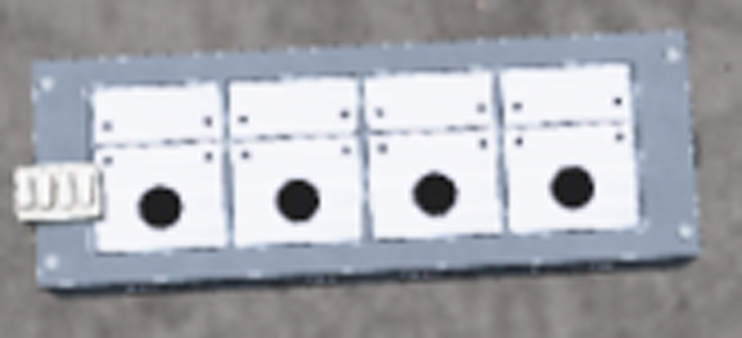

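The pads come out 84 mm apart, as they should be, and the row is tilted by about 0.029 rad. Next I close the jaws, align them along the row, and move over cover 1.

step_arm --series '[[[3.3,-5,0],0.15,255],[[6.6,-10,0],0.3,255],[[10,-15,0],0.4,255],[[13.3,-20,0],0.4,255],[[16.6,-25,0],0.4,255]]' --newtons 40

```text
clock: 0.82
tcp_pos: [0.3771, 0.2832, 0.2308]
orientation: [0.0, -0.013, 1.0, -0.0]
wrist_force: [1.9, 1.0, 0.2]
finger_gap: -0.0
```

```bash
python3 - <<'E'
from h import *
c=env.read_camera("scene")
for t in(60,75,90):
  print(t,[(p.round(1),a,cast(c,[p],.08).round(4)[0,:2]) for p,a in blobs(c,(232,335,190,250),t) if a<200])
s=env.get_state();print(s["tcp_pos"],s["orientation"],s["finger_gap"],s["wrist_force"])
E
```

```text
60 []
75 [(array([318.7, 198.6]), np.int32(38), array([ 0.6651, -0.0577])), (array([236.9, 219.8]), np.int32(72), array([0.427 , 0.0322])), (array([256.8, 231.8]), np.int32(74), array([ 0.4295, -0.0478])), (array([277.8, 244.4]), np.int32(75), array([ 0.4323, -0.1256]))]
90 [(array([321.2, 196.3]), np.int32(81), array([ 0.6796, -0.0549])), (array([247.5, 201.4]), np.int32(26), array([0.5077, 0.0806])), (array([267.6, 212.4]), np.int32(29), array([ 0.5109, -0.0026])), (array([237.4, 220.6]), np.int32(109), array([0.4255, 0.0281])), (array([289.4, 224.7]), np.int32(31), array([ 0.513 , -0.0872])), (array([256.7, 231.8]), np.int32(116), array([ 0.4294, -0.0475])), (array([313.2, 237.6]), np.int32(41), array([ 0.5169, -0.1709])), (array([277.4, 244.1]), np.int32(119), array([ 0.4324, -0.1241]))]
[0.38076396 0.27801497 0.23069315] [ 0.00119282 -0.00950467  0.99995103 -0.00248399] -0.00024546387759574035 [ 2.10909846 -3.29152039  0.05762285]
```

The two views agree on the pads within 2 mm.

step_arm --series '[[[3.2,-5,0],0,255],[[6.4,-10.1,0],0,255],[[9.5,-15.2,0],0,255],[[12.7,-20.3,0],0,255],[[12.7,-20.3,-4],0,255]]'

```text
clock: 1.5
tcp_pos: [0.5126, 0.0715, 0.1926]
orientation: [0.005, -0.006, 1.0, -0.003]
wrist_force: [0.3, 0.9, 0.1]
finger_gap: 0.0004
```

```bash
python3 - <<'E'
from h import *
for n in("scene","top"):
    c=env.read_camera(n);im=c["frame"][:,:,::-1]
    r=(170,370,110,290) if n=="scene" else (195,360,170,245)
    cv2.imwrite(f"pics/{n}1.png",cv2.resize(im[r[2]:r[3],r[0]:r[1]],None,fx=3.3,fy=3.3,interpolation=2))
s=env.get_state();print(s["tcp_pos"],s["orientation"],s["wrist_force"])
E
```

```text
[0.50528016 0.07402536 0.18679715] [-0.00270425 -0.00824354  0.9999596  -0.00235116] [-1.21219273  0.46718858 -0.85948468]
```

View pics/scene1.png

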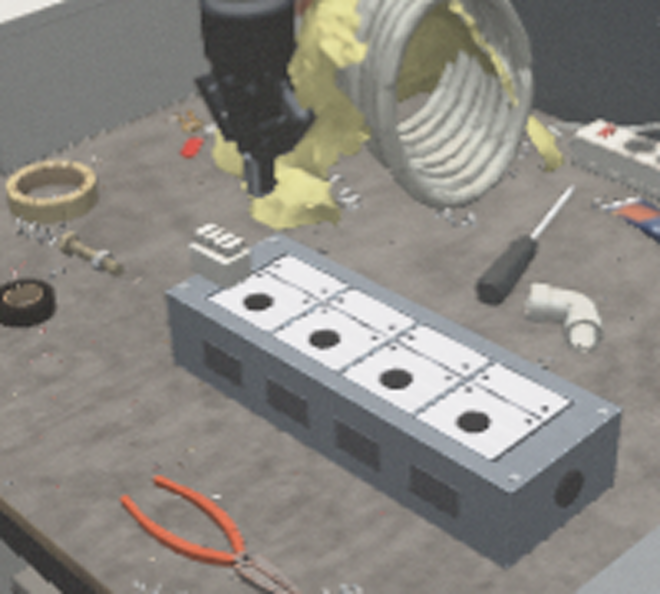

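Seen from the scene camera, the fingertips at crop pixel (260,190) are above pad 1 at (258,300). The connector to the left of it is clear of the fingers.

step_arm --series '[[[0.3,-0.2,-4.5],0,255],[[0.3,-0.2,-8],0,255],[[0.3,-0.2,-9.2],0,255],[[0.3,-0.2,-9.2],0,255],[[0.3,-0.2,-9.2],0,255]]'

```text
clock: 2.22
tcp_pos: [0.5095, 0.0724, 0.0966]
orientation: [-0.001, -0.009, 1.0, -0.002]
wrist_force: [0.4, -0.0, 0.1]
finger_gap: -0.0002
```

step_arm --series '[[[-0.1,0,-0.8],0,255],[[-0.1,0,-1.4],0,255],[[-0.1,0,-1.7],0,255],[[-0.1,0,-1.9],0,255],[[-0.1,0,-2.0],0,255]]'

```text
clock: 2.85
tcp_pos: [0.5083, 0.0724, 0.0786]
orientation: [-0.001, -0.009, 1.0, -0.002]
wrist_force: [-8.5, 1.4, 23.7]
finger_gap: 0.0002
```

Cover 1 is firm: 24 N and hardly any give. Next is cover 2.

step_arm --series '[[[0,0,2],0,255],[[0.1,-3,2.5],0,255],[[0.3,-7.5,2.5],0,255],[[0.3,-7.5,2.2],0,255],[[0.3,-7.5,1.8],0,255]]'

```text
clock: 3.48
tcp_pos: [0.5111, -0.0026, 0.0963]
orientation: [-0.001, -0.008, 1.0, -0.002]
wrist_force: [1.4, 1.3, 0.3]
finger_gap: -0.0003
```

step_arm --series '[[[0,0,-0.8],0,255],[[0,0,-1.4],0,255],[[0,0,-1.7],0,255],[[0,0,-1.9],0,255],[[0,0,-2.0],0,255]]'

```text
clock: 4.1
tcp_pos: [0.5105, -0.0017, 0.0786]
orientation: [-0.001, -0.009, 1.0, -0.002]
wrist_force: [-11.0, 2.3, 28.0]
finger_gap: 0.0002
```

Cover 2 is firm too, at 28 N. Next is cover 3.

step_arm --series '[[[0,0,2],0,255],[[0.1,-3.5,2.5],0,255],[[0.3,-8.4,2.5],0,255],[[0.3,-8.4,2.2],0,255],[[0.3,-8.4,1.8],0,255]]'

```text
clock: 4.72
tcp_pos: [0.5132, -0.0855, 0.0961]
orientation: [-0.001, -0.009, 1.0, -0.002]
wrist_force: [1.2, 0.8, 0.3]
finger_gap: 0.0002
```

step_arm --series '[[[0,0,-0.8],0,255],[[0,0,-1.4],0,255],[[0,0,-1.7],0,255],[[0,0,-1.9],0,255],[[0,0,-2.0],0,255]]'

```text
clock: 5.35
tcp_pos: [0.5132, -0.0852, 0.0762]
orientation: [-0.001, -0.009, 1.0, -0.002]
wrist_force: [-0.8, 0.9, 2.3]
finger_gap: -0.0001
```

Cover 3 gives way at about 2 N. I'll press a few mm deeper to be sure it registers, then lift and try cover 4.

step_arm --series '[[[0,0,-0.2],0,255],[[0,0,-0.4],0,255]]'

```text
clock: 5.6
tcp_pos: [0.5135, -0.0853, 0.0723]
orientation: [-0.001, -0.009, 1.0, -0.002]
wrist_force: [-0.9, 1.6, 2.9]
finger_gap: 0.0
```

step_arm --series '[[[0,0,2.2],0,255],[[0.1,-3.5,2.7],0,255],[[0.3,-8.4,2.7],0,255],[[0.3,-8.4,2.6],0,255],[[0.3,-8.4,2.4],0,255]]'

```text
clock: 6.22
tcp_pos: [0.5163, -0.1694, 0.0959]
orientation: [-0.001, -0.008, 1.0, -0.001]
wrist_force: [0.0, 0.2, -0.1]
finger_gap: 0.0001
```

step_arm --series '[[[0,0,-0.8],0,255],[[0,0,-1.4],0,255],[[0,0,-1.7],0,255],[[0,0,-1.9],0,255],[[0,0,-2.0],0,255]]'

```text
clock: 6.85
tcp_pos: [0.5158, -0.1684, 0.0785]
orientation: [-0.001, -0.009, 1.0, -0.001]
wrist_force: [-8.9, 5.0, 28.2]
finger_gap: -0.0001
```

Cover 4 is firm at 28 N, so cover 3 is the loose one. I'll go back to it and push.

step_arm --series '[[[0,0,2],0,255],[[-0.1,4,2.5],0,255],[[-0.2,8.3,2.5],0,255],[[-0.2,8.3,2.0],0,255],[[-0.2,8.3,1.5],0,255]]'

```text
clock: 7.48
tcp_pos: [0.514, -0.0853, 0.0932]
orientation: [-0.001, -0.009, 1.0, -0.002]
wrist_force: [-0.6, -0.5, 0.3]
finger_gap: -0.0002
```

step_arm --series '[[[0,0,-0.8],0,255],[[0,0,-1.4],0,255],[[0,0,-2.0],0,255],[[0.1,0,-2.5],0,255],[[0.2,0,-3.0],0,255]]'

```text
clock: 8.1
tcp_pos: [0.5165, -0.0857, 0.0633]
orientation: [-0.001, -0.009, 1.0, -0.002]
wrist_force: [1.0, -0.6, 3.5]
finger_gap: -0.0001
```

step_arm --series '[[[0.1,0,-0.4],0,255],[[0.2,0,-0.8],0,255],[[0.3,0,-1.1],0,255],[[0.3,0,-1.4],0,255],[[0.3,0,-1.6],0,255]]'

```text
clock: 8.72
tcp_pos: [0.5192, -0.0856, 0.047]
orientation: [-0.001, -0.009, 1.0, -0.002]
wrist_force: [-0.4, 0.4, 2.8]
finger_gap: 0.0
```

step_arm --series '[[[0,0,-0.3],0,255],[[0,0,-0.6],0,255],[[0,0,-0.7],0,255]]'

```text
clock: 9.1
tcp_pos: [0.5186, -0.0856, 0.0403]
orientation: [-0.001, -0.009, 1.0, -0.002]
wrist_force: [-4.7, 0.4, 13.4]
finger_gap: -0.0001
```

```bash
python3 - <<'E'
from h import *
c=env.read_camera("scene");im=c["frame"][:,:,::-1]
r=(190,370,110,290)
cv2.imwrite("pics/scene2.png",cv2.resize(im[r[2]:r[3],r[0]:r[1]],None,fx=3.3,fy=3.3,interpolation=2))
E
```

```text
(no output)
```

View pics/scene2.png

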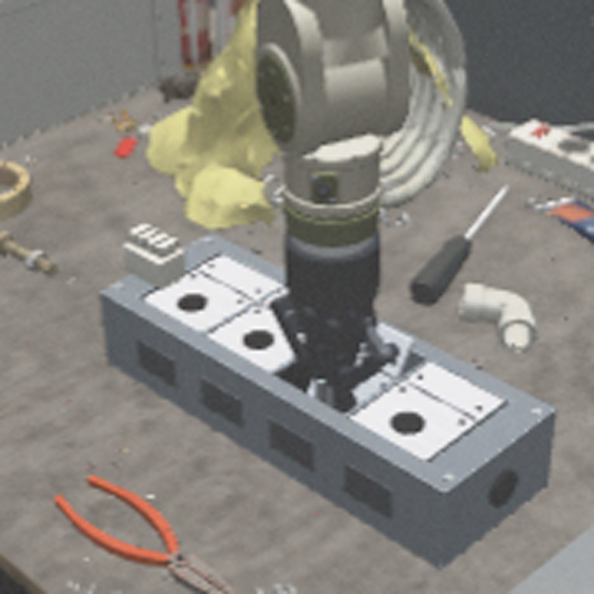

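Force rises sharply to 13 N, which is the stop. In the picture the tail of cover 3 stands up at crop pixel (400,355), and the fingers are on the pad side. I'll hold briefly, then draw back.

step_arm --series '[[[0,0,-0.1],0,255],[[0,0,-0.1],0,255]]'

```text
clock: 9.4
tcp_pos: [0.5182, -0.0856, 0.0399]
orientation: [-0.001, -0.009, 1.0, -0.002]
wrist_force: [-3.0, 0.1, 7.7]
finger_gap: 0.0
```

step_arm --series '[[[-0.2,0,0.6],0,255],[[-0.5,0,2.5],0,255],[[-0.5,0,6],0,255],[[-1,0,11],0,255],[[-4,0,16],0,255]]'

```text
clock: 10.02
tcp_pos: [0.4788, -0.0858, 0.2011]
orientation: [-0.001, -0.009, 1.0, -0.002]
wrist_force: [0.5, 0.2, 0.4]
finger_gap: -0.0003
```

step_arm --series '[[[-3,4,2],0,255],[[-5,9,3],0,255],[[-6,14,3],0,255],[[-6,19,3],0,255],[[-6,23,3],0,255]]'

```text
clock: 10.65
tcp_pos: [0.4184, 0.146, 0.2314]
orientation: [-0.001, -0.01, 1.0, -0.002]
wrist_force: [0.5, -0.3, 0.9]
finger_gap: 0.0002
```

step_arm --series '[[[0,3,0],0,255],[[0,6,0],0,255],[[0,8,0],0,255],[[0,8,0],0,255],[[0,8,0],0,255]]'

```text
clock: 11.28
tcp_pos: [0.4183, 0.2256, 0.2312]
orientation: [-0.001, -0.01, 1.0, -0.002]
wrist_force: [0.4, -1.1, -0.0]
finger_gap: 0.0001
```

```bash
python3 - <<'E'
from h import *
for n in("scene","top"):
    c=env.read_camera(n);im=c["frame"][:,:,::-1]
    r=(150,370,130,290) if n=="scene" else (120,360,170,290)
    cv2.imwrite(f"pics/{n}3.png",cv2.resize(im[r[2]:r[3],r[0]:r[1]],None,fx=3.3,fy=3.3,interpolation=2))
s=env.get_state();print(s["clock"],s["tcp_pos"],s["wrist_force"],abs(s["qvel"]).max())
E
```

```text
11.375 [0.41844414 0.22530109 0.23135366] [0.52961597 0.22782158 0.34483147] 0.0018987629921886628
```

View pics/scene3.png

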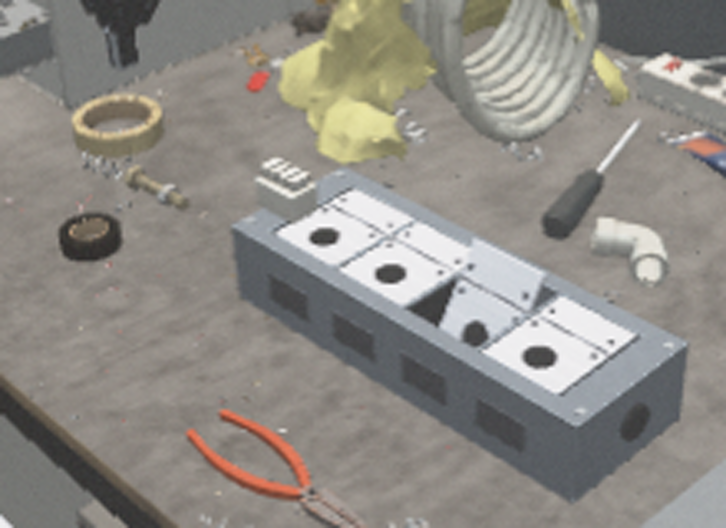

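View pics/top3.png

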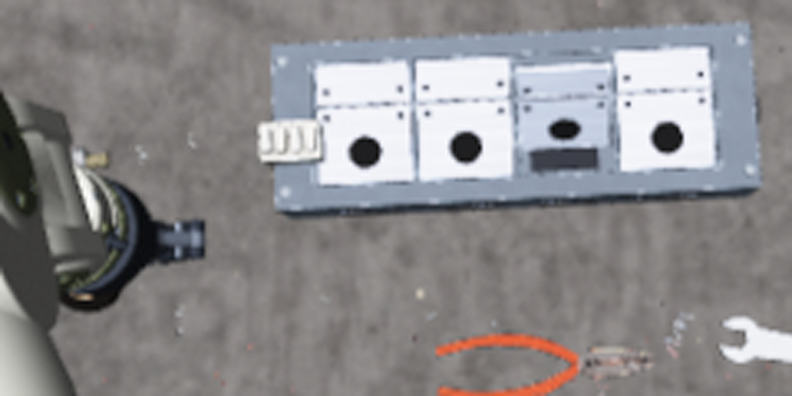

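Both views show cover 3 open. Its tail is up at scene (505,275), its pad is sunk at (475,332), and in the top view the pad is foreshortened at (565,129). The other three covers are flat and the arm is clear. I'll work out the opening angle from the pad before handing in.

```bash
python3 - <<'E'
from h import *
c=env.read_camera("top")
b=[(p,a) for p,a in blobs(c,(270,310,195,216),55)];print(b)
p=min(b,key=lambda q:abs(q[0][0]-291))[0]
o=cast(c,[p],0.08)[0];q=cast(c,[p],0.03)[0]
H=np.array([.5145+.04,-.0865,.0775])
for a in np.arange(.7,1.1,.05):
    P=H+[-40*np.cos(a)*1e-3+2.5e-3*np.sin(a)*-1,0,-.04*np.sin(a)+.0025*np.cos(a)]
    print(round(a,2),np.round((cast(c,[p],P[2])[0]-P)*1000,1)[:2])
E
```

```text
[(array([290.5       , 208.88235294]), np.int32(34))]
0.7 [6.9 2. ]
0.75 [5.9 2. ]
0.8 [4.8 1.9]
0.85 [3.6 1.9]
0.9 [2.4 1.8]
0.95 [1.1 1.8]
1.0 [-0.3  1.7]
1.05 [-1.8  1.7]
1.1 [-3.3  1.7]
```

The pad position gives an opening of about 0.99 rad, which is at the stop.

```bash
python3 -c "
from workcell import env
print(env.hand_in())"
```

```text
the job is handed in; nothing more can be done
None
```

Cover 3 was the loose one. It now stands fully open, and the job is handed in.

- **Pressing:** I pressed the pads from left to right. Covers 1, 2 and 4 were firm, taking 24–28 N with under 2 mm of give, while cover 3 gave way at about 2–3 N.
- **Opening:** I pushed cover 3 down by its pad side until the force rose sharply to 13 N, which I took as the stop. The fingers stayed on the robot's side of its hinge line.
- **Last checks:** The final pictures put cover 3 at about 0.99 rad, with the other three covers flat. The arm was clear of everything and still. The connector and bolt looked unmoved, and I saw no contact with the tape or elbow; I judged all four by eye, not by measurement.
- **Time:** The last arm reading was at 11.4 s, against the 48 s limit. No check failed or disagreed; the two cameras agreed on the pad positions within about 2 mm. The hand-in gave no verdict.

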